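# Shut the carat balance's draft shield and tare it

### The arm

A 6-joint arm with a two-finger parallel gripper is mounted at the origin on the work surface. World frame = base frame: x ahead of the robot, y to its left, z up, the work surface at z = 0. Lengths are in m, angles in rad, forces in N, time in s.
With the tool pointing down it reaches from about 0.325 to 0.9 m from the base axis. Payload 6.1 kg.
Tool frame: the origin (TCP) lies on the front face of the gripper's body, between the roots of the fingers; the fingertips stand 70 mm ahead of it and the grasp point (between the pads) lies 51 mm ahead of it (bot.tcp_to_grasp is the distance from the TCP to the grasp point, in m); z points along the fingers, y is the direction in which the jaws open and shut (so a half turn about z gives the same grasp; the last joint's range is limited). The gripper opens to 87 mm and grips with 3 to 60 N. Pads are 19 mm wide; open, the fingers measure 117 mm over their backs; the gripper's body (75 mm by 190 mm) begins 51 mm behind the grasp point.
Start: joints at [1.073, 0.22, 1.526, -0, 1.395, -0.126], TCP at [0.227, 0.582, 0.292] pointing down, gripper open.
Joint ranges: [-2.98, 2.98], [-0.91, 2.08], [0.09, 2.57], [-1.24, 4.39], [0.2, 2.65], [-2.68, 2.68]. Speed limits (rad/s): [2.57, 2.57, 3.01, 3.14, 3.14, 3.14].

### API

Orientations are given as a rotation vector (axis times angle).
In Python, from rig import status, camera, order, spot_in, bot gives the robot as it stands.
- The arm moves only by the tool servo_tool, never from a script. Its argument "motion" is a list that holds one entry, the list of rows, each a list of 7 numbers: the shift along the tool's x, y, z in cm, then the turn, a rotation vector about the tool's x, y, z in rad, then the closure in counts, from 0 (fully open) to 255 (shut). A call has 1 to 12 rows; each row shifts and turns the commanded pose from where the row before left it, along the tool's axes as they then stand; what a row does not reach is not made up. A row lasts 1/10 s, in which the tool goes at most 50 mm and 8.59 degrees, less where a joint would pass 70% of its speed; a pose out of reach is approached as far as the arm can. A call is refused whole if a number of a shift passes 5 or a number of a turn 0.15, either way. A call with a gripper value outside its range is refused whole. The fingers move at their own pace and stop on an object; "squeeze" is the grip in N (left out, the last holds). Time passes only in rows, so rows that do not move let the fingers close. It gives the time, the measured TCP pose, the force and the opening at its end, in the units of the state.
- status.state(): the state, without advancing time (a new reading comes with each control period).
- camera(name): name is "scene" or "top" or "wrist"; returns a dict with "image" (384x512x3 uint8, blue, green, red), "K" (3x3 intrinsics, pixels), "view" (4x4, takes a point from world to camera coordinates); the wrist camera has in their place "tool_from_camera" (4x4, takes a point from camera to tool coordinates, whose origin is the TCP and whose axes are the flange's). Camera axes: x right, y down, z forward; pixel columns grow to the right and rows downward; lengths in m; the calibration is good to about 2 mm. The wrist camera is an equidistant fisheye: a pixel r from the principal point sees the ray r / f radians off the axis. A picture is of the moment at which its call begins: read the wrist's pose just before it. There is no depth.
- order.hand_in(): hands the job in, once; it reports no verdict.
Trained networks look in the newest picture that a camera, given by its name, has taken for a name from the list of things; names that differ only in an ending like _2 or _b are one class to them, and where a whole thing is asked for, a point or a joint stands for the part that bears it (a point fixed in the world has none). Each returns a list of dicts, best first, with "score" (0 to 1); they miss things now and then, are a little off and sometimes report something else, mostly with a low value. They report only what shows in the picture. A call takes as long as a camera call.
- spot_in(thing, camera): "bbox" ([left, top, right, bottom] in pixels, round what is visible of it).
The state is a dict: "time_s": time; "qpos": joint angles; "joint_velocities": joint speeds; "effort": joint torques, N m; "tcp_pos": TCP position; "eef_rot": TCP orientation; "contact_force": force on the tool from outside, world axes, zero at the start; "wrist_torque": the same for the moment, N m; "opening": opening from 0.0 (shut) to 1.0 (fully open).
Only numpy, scipy, OpenCV 4.12 (cv2) and the standard library are available. Lean on these libraries where they do the work, as an engineer would, in place of code of your own. Each camera call takes 0.05 s, during which the arm holds its last target. There are 200 camera calls.

### The job

Get the balance ready for weighing: with the fingertips, gently push all three sliding glass doors of its draft shield (top, left and right) fully shut, and only then press the wide tare bar on its front and let go. Do not take the door grips between the fingers, do not press the two small round keys, and leave the dish on the pan and the other things on the bench undisturbed.

Things in the scene. Friction and masses are not known exactly. Their poses are not given: they have to be found in the camera images.
- balance: white jeweller's balance, 300 mm deep, 200 wide, fixed; the glass draft shield with metal rails stands on its rear half (x -32 to 153 mm, y within 98 mm, rails' top at 224 mm), display and keys on the low front part. Origin: centre of the underside, on the bench; +x points from its front (keys) to its rear, +y to its left seen from above facing +x, z up
- top_door (a joint): top glass door of the draft shield, a slide: 0 = fully shut against its stop, grows (m) as it is slid to the rear (the balance's +x), 0.095 at most; shutting means pushing its grip along the balance's -x. Door 150 g; it runs with about 1 N of friction and stays where it is left; its shut stop is hard, so arrive slowly
- left_door (a joint): left (+y) glass door of the draft shield, a slide: 0 = fully shut against its stop, grows (m) as it is slid to the rear (the balance's +x), 0.095 at most; shutting means pushing its grip along the balance's -x. Door 150 g; it runs with about 1 N of friction and stays where it is left; its shut stop is hard, so arrive slowly
- right_door (a joint): right (-y) glass door of the draft shield, a slide: 0 = fully shut against its stop, grows (m) as it is slid to the rear (the balance's +x), 0.095 at most; shutting means pushing its grip along the balance's -x. Door 150 g; it runs with about 1 N of friction and stays where it is left; its shut stop is hard, so arrive slowly
- top_grip (a point): centre of the top door's finger grip: a black upright bar 8 mm thick (along the balance's x, the way the door slides), 50 mm wide (along its y) and 22 mm tall, its top edge is 11 mm above this point, the glass it stands on 11 mm below. Door shut: at (-8, 0, 232) mm in the balance's frame
- left_grip (a point): centre of the left door's finger grip, a black upright plate: 8 mm along the balance's x (the way the door slides), 24 mm wide (y +98 to +122 mm in the balance's frame), 79 mm tall, top edge 39.5 mm above this point and level with the rails' top; the rail beside it ends at y +98. Door shut: at (-8, +110, 184.5) mm in the balance's frame
- right_grip (a point): centre of the right door's finger grip, a black upright plate: 8 mm along the balance's x (the way the door slides), 24 mm wide (y -98 to -122 mm in the balance's frame), 79 mm tall, top edge 39.5 mm above this point and level with the rails' top; the rail beside it ends at y -98. Door shut: at (-8, -110, 184.5) mm in the balance's frame
- tare_key (a joint): the tare bar, a spring key: 0 = up, grows (m) as it is pressed down to its stop at 0.004; it takes about 1.2 N to start and 3.7 N to bottom it, and it springs back; past about 0.0025 it registers
- tare_top (a point): centre of the top of the tare bar: a plain grey bar 18 mm (x) by 66 mm (y), its top 58 mm above the bench and 8 mm above the housing when up, midway on the front edge of the balance at (-125, 0, 58) mm in its frame. Press straight down
- power_key (a joint): small round power key at the left front corner: 0 = up, 0.004 = pressed down
- power_top (a point): centre of the top of the small round power key, 16 mm across, at (-125, +75, 58) mm in the balance's frame; not to be pressed
- print_key (a joint): small round print key at the right front corner: 0 = up, 0.004 = pressed down
- print_top (a point): centre of the top of the small round print key, 16 mm across, at (-125, -75, 58) mm in the balance's frame; not to be pressed
- dish: empty round aluminium dish, 60 mm across, 14 mm tall, standing loose on the steel pan inside the draft shield (pan centre 55 mm behind the balance's origin, 76 mm up); origin: centre of its underside. Leave it
- weight: steel knob-topped 100 g weight, 28 mm across, 42 mm tall, upright on the bench; origin: centre of its underside. Bystander
- tweezers: steel tweezers, 135 mm long, lying on the bench along their x; origin: under their middle. Bystander
- jar: small glass jar with a black cap, 44 mm across, 55 mm tall; origin: centre of its underside. Bystander
- loupe: eye loupe, steel barrel 32 mm across, 22 mm tall, with a black fold-out cover towards its +x; origin: centre of the barrel's underside. Bystander
- pliers: pliers with black handles, 140 mm long, lying along their x; origin: under the rivet. Bystander
- hammer: hammer, 240 mm long, lying along its x; origin: its underside. Bystander
- saw: jeweller's saw frame lying flat, wooden handle, 250 mm long, 150 mm wide; origin: on the handle's line, under the frame. Bystander
- block: steel bench block 100 x 100 x 20 mm; origin: centre of its underside. Bystander

How it is judged:
By the outcome, as a careful person would: the job done as asked, in the order asked, and still so for the second after the job is handed in, with the robot touching nothing.
It also fails if it takes over 64 s, if anything falls off the work surface, if the arm or the gripper's body presses on something with over 40 N, if the wrist force passes 120 N, or if a joint passes its speed limit or range.

## Working session

There is one attempt and no reset: what is moved stays moved. The work goes in short steps, Python scripts to look and compute and a tool call to move; the robot and the scene stay as the last step left them, time stands still between calls to the robot, and variables do not carry over. Pictures are saved under pics/ and viewed, on a budget of 10 in all, crops included, one or two more only if the job needs it, and the job is handed in when it is done.

Besides the shell and the picture viewer there is one more tool, called after "Request:" by a JSON object that holds its "name" and its "arguments". servo_tool: Moves the arm, as the interface text tells. Its arguments: {"type":"object","properties":{"motion":{"type":"array","items":{"type":"array","items":{"type":"array","items":{"type":"number"}}}},"squeeze":{"type":"number"}},"required":["motion"]}

```bash
ls; mkdir -p pics
python3 - <<'E'
from rig import *
import cv2,numpy as np
np.set_printoptions(precision=4,suppress=True)
s=status.state();print(s)
for n in("scene","top"):
    c=camera(n);cv2.imwrite(f"pics/{n}0.png",c["image"]);np.savez(f"{n}.npz",K=c["K"],V=c["view"]);print(c["K"],c["view"])
    for t in("balance","top_grip","left_grip","right_grip","tare_top","power_top","print_top","dish"):
        print(n,t,[(np.round(d["bbox"],1).tolist(),round(d["score"],2)) for d in spot_in(t,n)[:2]])
E
```

```text
pics
{'time_s': 0.0, 'qpos': array([ 1.0729,  0.2212,  1.5276, -0.    ,  1.3947, -0.1261]), 'joint_velocities': array([-0.0003,  0.001 , -0.0015,  0.0006, -0.0014, -0.0003]), 'effort': array([ -0.0013, -49.4627, -38.7364,   0.0698,   0.0574,  -0.0002]), 'tcp_pos': array([0.2268, 0.5819, 0.2911]), 'eef_rot': array([-0.5805, -3.0869,  0.0029]), 'contact_force': array([ 0.1876, -0.0632, -0.4231]), 'wrist_torque': array([ 0.0534,  0.0126, -0.0132]), 'opening': 0.9998966240061882}
[[442.9886   0.     256.2905]
 [  0.     442.9886 190.1536]
 [  0.       0.       1.    ]] [[-0.7987  0.6016  0.0101  0.4561]
 [ 0.4753  0.6411 -0.6026 -0.1338]
 [-0.369  -0.4765 -0.798   1.6667]
 [ 0.      0.      0.      1.    ]]
scene balance [([199.6, 191.8, 331.3, 302.2], 0.8), ([339.4, 313.1, 402.3, 384.0], 0.73)]
scene top_grip [([208.3, 203.3, 284.7, 264.1], 0.95)]
scene left_grip [([232.5, 249.4, 291.0, 297.3], 0.62)]
scene right_grip [([198.4, 194.1, 245.9, 252.0], 0.9)]
scene tare_top [([330.8, 280.2, 342.5, 293.2], 0.74), ([305.0, 227.2, 318.4, 247.7], 0.7)]
scene power_top []
scene print_top [([231.7, 252.6, 289.1, 297.7], 0.26)]
scene dish []
[[407.7159   0.     254.4626]
 [  0.     407.7159 195.1301]
 [  0.       0.       1.    ]] [[ 0.019  -0.9998  0.0013 -0.0334]
 [-0.9985 -0.019  -0.051   0.5413]
 [ 0.051  -0.0003 -0.9987  1.5428]
 [ 0.      0.      0.      1.    ]]
top balance [([183.0, 124.5, 255.1, 227.1], 0.77)]
top top_grip [([194.0, 127.2, 248.4, 178.6], 0.87)]
top left_grip [([180.9, 125.2, 203.9, 173.0], 0.65)]
top right_grip [([248.3, 132.9, 257.6, 174.2], 0.48)]
top tare_top [([205.1, 213.8, 218.1, 217.9], 0.56)]
top power_top []
top print_top [([371.7, 205.3, 401.3, 270.7], 0.24)]
top dish []
```

Run:
```python
import cv2
a=cv2.imread("pics/top0.png")[95:245,150:300];cv2.imwrite("pics/tc.png",cv2.resize(a,(600,600),interpolation=cv2.INTER_CUBIC))
```

```text
(no output)
```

View pics/tc.png

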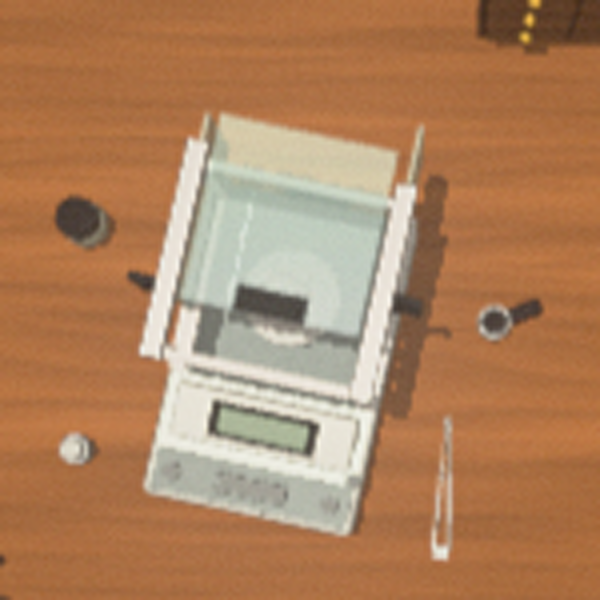

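View pics/scene0.png

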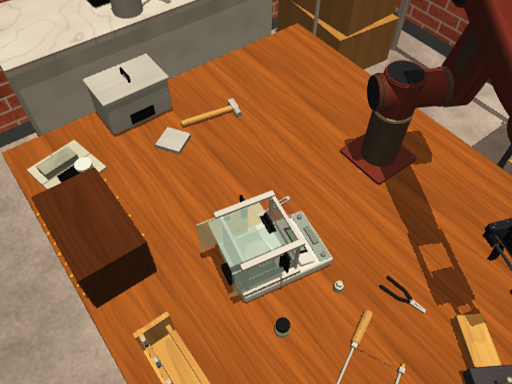

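The top crop shows the rails' corners at about (140,355), (190,140), (375,402) and (417,186). The top grip is near (270,300), the left grip near (140,281), the right grip near (408,303), and the tare bar near (250,490). The scene view agrees: the balance is clear around its sides, with the jar on its left and the loupe on its right. Next I fit the pose.

```bash
cat > h.py <<'E'
import numpy as np
from scipy.optimize import least_squares
from scipy.spatial.transform import Rotation as R
c=np.load("top.npz");K,V=c["K"],c["V"]
def proj(p):
    q=np.c_[p,np.ones(len(p))]@V.T; u=q[:,:3]@K.T; return u[:,:2]/u[:,2:]
def b2w(p,t):
    p=np.atleast_2d(p)/1000.; co,s=np.cos(t[2]),np.sin(t[2])
    return np.c_[t[0]+co*p[:,0]-s*p[:,1],t[1]+s*p[:,0]+co*p[:,1],p[:,2]]
E
python3 - <<'E'
from h import *
np.set_printoptions(precision=4,suppress=True)
B=np.array([(-32,98,224),(153,98,224),(-32,-98,224),(153,-98,224),(-150,100,50),(-150,-100,50),(-125,75,58),(-125,-75,58),(-125,0,58)])
P=np.array([(140,355),(190,140),(372,403),(417,186),(145,490),(352,534),(170,470),(330,503),(250,489)])/4+[150,95]
r=least_squares(lambda t:(proj(b2w(B,t))-P).ravel(),[.6,.05,-.2],loss="soft_l1");t=r.x;print(t);print((proj(b2w(B,t))-P)*4)
np.save("t.npy",t)
for n,px,f in(("top",(270,291),lambda d:(-8+d,0,243)),("left",(140,280),lambda d:(-8+d,112,224)),("right",(410,301),lambda d:(-8+d,-112,224))):
    r=least_squares(lambda d:(proj(b2w(f(d[0]),t))[0]-(np.array(px)/4+[150,95])),[40]);print(n,r.x,r.fun*4,b2w(f(r.x[0]),t))
for d in(0,95): print(d,*(proj(b2w(f,t))[0]*4-[600,380] for f in((-8+d,0,243),(-8+d,110,224),(-8+d,-110,224))))
E
```

```text
[ 0.5785  0.1053 -0.1919]
[[-0.3699 -1.6766]
 [-1.9449 -3.4601]
 [-0.5308 -0.0931]
 [ 1.3735 -0.51  ]
 [-3.4759  1.6345]
 [-0.1313  2.7919]
 [ 2.3387  0.874 ]
 [ 0.8065  1.8688]
 [ 1.5356 -1.1365]]
top [47.2626] [1.8884 0.4148] [[0.6171 0.0978 0.243 ]]
left [35.5231] [-1.2175 -0.2726] [[0.6269 0.21   0.224 ]]
right [65.2641] [0.7128 0.1534] [[ 0.6134 -0.0156  0.224 ]]
0 [259.4926 347.8521] [131.7883 322.0056] [391.7932 377.5675]
95 [284.3641 234.614 ] [156.7415 210.5317] [415.8685 265.7277]
```

```bash
cat >> h.py <<'E'
def rel(bx,by,tipz):
    "needed shift (cm) in tool axes, and turn, to put the fingertips at balance-frame mm, tool y along balance y"
    from rig import status
    t=np.load("t.npy"); s=status.state(); Rt=R.from_rotvec(s["eef_rot"])
    yb=np.array([-np.sin(t[2]),np.cos(t[2]),0.]); y=yb*np.sign(yb@Rt.as_matrix()[:,1]); z=np.array([0,0,-1.])
    G=R.from_matrix(np.c_[np.cross(y,z),y,z]); tgt=b2w((bx,by,tipz+70),t)[0]; d=tgt-s["tcp_pos"]
    co,si=np.cos(t[2]),np.sin(t[2]);e=s["tcp_pos"][:2]-t[:2]
    print("t",round(s["time_s"],2),"bal xy tip mm",np.round([1000*(co*e[0]+si*e[1]),1000*(-si*e[0]+co*e[1]),1000*s["tcp_pos"][2]-70],1),"F",np.round(s["contact_force"],1),"open",round(s["opening"],2))
    print("tool axes now\n",Rt.as_matrix().round(3),"\nturn(tool)",(Rt.inv()*G).as_rotvec().round(4),"shift in goal axes cm",(G.inv().apply(d)*100).round(2),"in current axes",(Rt.inv().apply(d)*100).round(2))
E
python3 - <<'E'
from h import *
from rig import camera
rel(60,118,245)
c=camera("wrist");print(c["tool_from_camera"].round(3))
E
```

```text
t 0.9 bal xy tip mm [-436.   401.2  222.3] F [-0.3  0.1  0.1] open 1.0
tool axes now
 [[-0.932  0.363  0.   ]
 [ 0.363  0.932  0.   ]
 [ 0.     0.    -1.   ]] 
turn(tool) [ 0.     -0.     -0.1799] shift in goal axes cm [-49.6  -28.32  -2.27] in current axes [-53.87 -18.99  -2.28]
[[-0.    -0.969 -0.246  0.067]
 [ 1.    -0.    -0.001 -0.   ]
 [ 0.001 -0.246  0.969 -0.093]
 [ 0.     0.     0.     1.   ]]
```

Request:
{"name": "servo_tool", "arguments": {"motion": [[[0, 0, -1.2, 0, 0, -0.09, 255], [0, 0, -1.1, 0, 0, -0.09, 255], [-1, -0.6, 0, 0, 0, 0, 255], [-2, -1.1, 0, 0, 0, 0, 255], [-3, -1.7, 0, 0, 0, 0, 255], [-3, -1.7, 0, 0, 0, 0, 255], [-3, -1.7, 0, 0, 0, 0, 255], [-3, -1.7, 0, 0, 0, 0, 255], [-3, -1.7, 0, 0, 0, 0, 255], [-3, -1.7, 0, 0, 0, 0, 255], [-3, -1.7, 0, 0, 0, 0, 255], [-3, -1.7, 0, 0, 0, 0, 255]]], "squeeze": 10}}

```text
time_s: 2.15
tcp_pos: [0.4641, 0.3787, 0.3146]
eef_rot: [-0.306, -3.126, 0.001]
contact_force: [0.3, 0.6, 0.8]
opening: 0.029
```

Request:
{"name": "servo_tool", "arguments": {"motion": [[[-3, -1.7, 0, 0, 0, 0, 255], [-3, -1.7, 0, 0, 0, 0, 255], [-3, -1.7, 0, 0, 0, 0, 255], [-3, -1.7, 0, 0, 0, 0, 255], [-3, -1.7, 0, 0, 0, 0, 255], [-3, -1.7, 0, 0, 0, 0, 255], [-2, -1.3, 0, 0, 0, 0, 255], [-1, -0.6, 0, 0, 0, 0, 255], [0, 0, 0, 0, 0, 0, 255], [0, 0, 0, 0, 0, 0, 255]]]}}

```text
time_s: 3.15
tcp_pos: [0.6454, 0.2221, 0.3148]
eef_rot: [-0.302, -3.126, -0.0]
contact_force: [-0.6, 0.1, -0.0]
opening: 0.004
```

Run:
```python
from h import *
from rig import camera
import cv2
rel(60,118,190)
c=camera("wrist");cv2.imwrite("pics/w1.png",c["image"]);print(c["K"]);np.savez("wrist.npz",K=c["K"],T=c["tool_from_camera"])
```

```text
t 3.15 bal xy tip mm [ 43.4 127.5 244.8] F [-0.6  0.1 -0. ] open 0.0
tool axes now
 [[-0.982  0.191 -0.001]
 [ 0.191  0.982  0.   ]
 [ 0.001  0.    -1.   ]] 
turn(tool) [ 0.0001 -0.001  -0.0007] shift in goal axes cm [-1.66 -0.95  5.48] in current axes [-1.67 -0.94  5.48]
[[297.31863964   0.         254.87334282]
 [  0.         297.31863964 194.02195884]
 [  0.           0.           1.        ]]
```

View pics/w1.png

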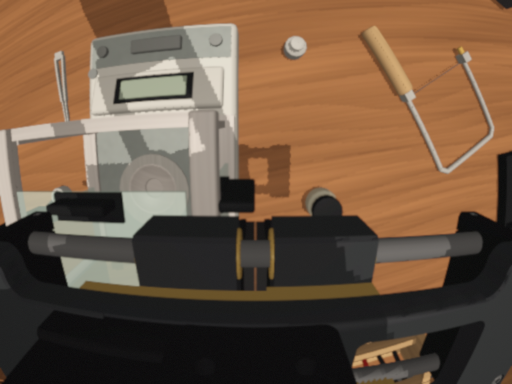

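The wrist view shows the front of the balance at the top, the left grip at (237,195), the top grip at (85,207), and the jar at (322,200). The gripper's own parts cover rows 215 and below. I check where the fingertips project in this picture.

```bash
cat >> h.py <<'E'
def wproj(tp):
    w=np.load("wrist.npz");Ti=np.linalg.inv(w["T"]);K=w["K"]
    p=np.atleast_2d(tp)@Ti[:3,:3].T+Ti[:3,3];r=np.hypot(p[:,0],p[:,1]);th=np.arctan2(r,p[:,2])
    return np.c_[K[0,2]+K[0,0]*th*p[:,0]/r,K[1,2]+K[0,0]*th*p[:,1]/r]
E
python3 - <<'E'
from h import *
import cv2
for z in(0,.03,.07): print(z,wproj([(x,y,z) for x in(.0095,-.0095) for y in(-.015,.015)]).round().tolist())
from rig import status
t=np.load("t.npy");s=status.state();Rt=R.from_rotvec(s["eef_rot"])
pts=b2w([(-8+35.5,98,224),(27.5,122,224),(31.5,110,224),(-8+47,25,243),(39,-25,243),(-32,98,224),(-150,100,50),(-150,-100,50),(-125,0,58)],t)
print(wproj(Rt.inv().apply(pts-s["tcp_pos"])).round(1).tolist())
a=cv2.imread("pics/w1.png")[170:320,110:400];cv2.imwrite("pics/w1c.png",cv2.resize(a,(783,405),interpolation=cv2.INTER_CUBIC))
E
```

```text
0 [[215.0, 285.0], [297.0, 285.0], [218.0, 325.0], [294.0, 325.0]]
0.03 [[223.0, 251.0], [289.0, 251.0], [225.0, 286.0], [287.0, 286.0]]
0.07 [[230.0, 222.0], [281.0, 222.0], [231.0, 251.0], [280.0, 251.0]]
[[209.5, 202.1], [246.4, 202.2], [228.0, 208.1], [98.5, 226.1], [43.1, 223.2], [207.1, 109.0], [232.2, 20.6], [85.8, 38.3], [150.3, 43.6]]
```

View pics/w1c.png

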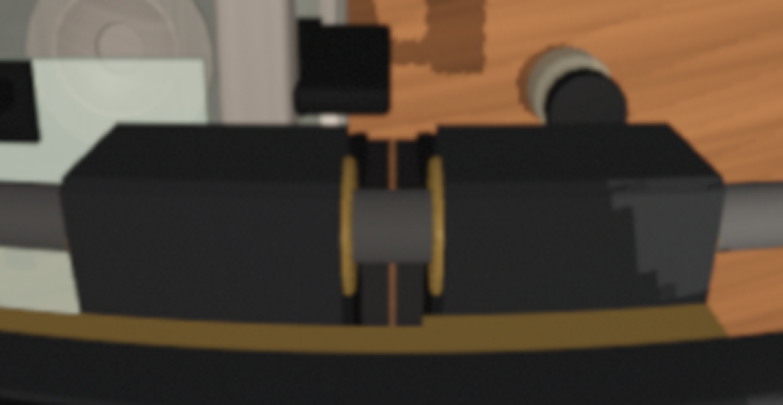

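Run:
```python
from h import *
from rig import status,spot_in
np.set_printoptions(precision=4,suppress=True)
s=status.state();Rt=R.from_rotvec(s["eef_rot"])
B=np.array([(-32,98,224),(-150,100,50),(-150,-100,50),(-125,75,58),(-125,-75,58),(-125,0,58)])
P=np.array([(219,110),(238,25),(91,39),(216,40),(102,51),(157,44)],float)
f=lambda t:(wproj(Rt.inv().apply(b2w(B,t)-s["tcp_pos"]))-P)
r=least_squares(lambda t:f(t).ravel(),np.load("t.npy"),loss="soft_l1");t=r.x;print(t);print(f(t))
np.save("tw.npy",t)
for n,px,g in(("left",(237,211),lambda d:(-4+d[0],98+d[1],224)),("top",(98,221),lambda d:(-4+d[0],0+d[1],243))):
    print(n,least_squares(lambda d:wproj(Rt.inv().apply(b2w(g(d),t)-s["tcp_pos"]))[0]-px,[40,10]).x)
for n in("tare_top","power_top","print_top","left_grip","top_grip"): print(n,[(np.round(d["bbox"],1).tolist(),round(d["score"],2)) for d in spot_in(n,"wrist")[:2]])
```

```text
[ 0.5813  0.1123 -0.1915]
[[ 0.0505  0.93  ]
 [ 0.2945 -3.5164]
 [-0.8028 -0.7001]
 [ 0.6027 -0.6989]
 [ 0.2952  0.7316]
 [-1.1078  0.0013]]
left [36.0842 10.3863]
top [38.0205 17.7536]
tare_top [([130.8, 33.0, 180.0, 54.9], 0.96)]
power_top [([208.4, 32.0, 222.3, 48.9], 0.72)]
print_top [([97.3, 45.6, 108.9, 59.1], 0.56)]
left_grip [([221.2, 163.5, 257.3, 210.8], 0.94), ([17.2, 189.9, 186.4, 289.1], 0.72)]
top_grip [([15.2, 190.1, 188.9, 286.4], 0.81)]
```

The close wrist view fits to within 1 px. It puts the balance 7 mm further left than the top camera did. I adopt it, because y=118 in that frame is safe under either estimate.

```bash
cp tw.npy t.npy
python3 - <<'E'
from h import *
rel(58,118,190)
E
```

```text
t 3.45 bal xy tip mm [ 42.  120.6 245.5] F [-0.4 -0.5  0.2] open 0.01
tool axes now
 [[-0.982  0.189  0.   ]
 [ 0.189  0.982  0.   ]
 [-0.     0.    -1.   ]] 
turn(tool) [0.0002 0.0002 0.0009] shift in goal axes cm [-1.6  -0.26  5.55] in current axes [-1.6  -0.26  5.55]
```

Request:
{"name": "servo_tool", "arguments": {"motion": [[[-0.8, -0.13, 0, 0, 0, 0, 255], [-0.8, -0.13, 0, 0, 0, 0, 255], [0, 0, 1, 0, 0, 0, 255], [0, 0, 1.5, 0, 0, 0, 255], [0, 0, 1.5, 0, 0, 0, 255], [0, 0, 1, 0, 0, 0, 255], [0, 0, 0.5, 0, 0, 0, 255], [0, 0, 0, 0, 0, 0, 255], [0, 0, 0, 0, 0, 0, 255]]]}}

```text
time_s: 4.35
tcp_pos: [0.6614, 0.2163, 0.2606]
eef_rot: [0.301, 3.127, 0.0]
contact_force: [-0.3, 1.5, 0.0]
opening: 0.005
```

Run:
```python
from h import *
from rig import camera
import cv2
rel(5.5,118,190)
c=camera("wrist")["image"];cv2.imwrite("pics/w2.png",cv2.resize(c[60:300,130:390],(780,600)[:2] and (650,600)))
```

```text
t 4.35 bal xy tip mm [ 58.8 117.3 190.6] F [-0.3  1.5  0. ] open 0.0
tool axes now
 [[-0.982  0.191  0.001]
 [ 0.191  0.982  0.   ]
 [-0.001  0.    -1.   ]] 
turn(tool) [ 0.0002  0.0005 -0.0002] shift in goal axes cm [5.33 0.07 0.06] in current axes [5.33 0.07 0.06]
```

View pics/w2.png

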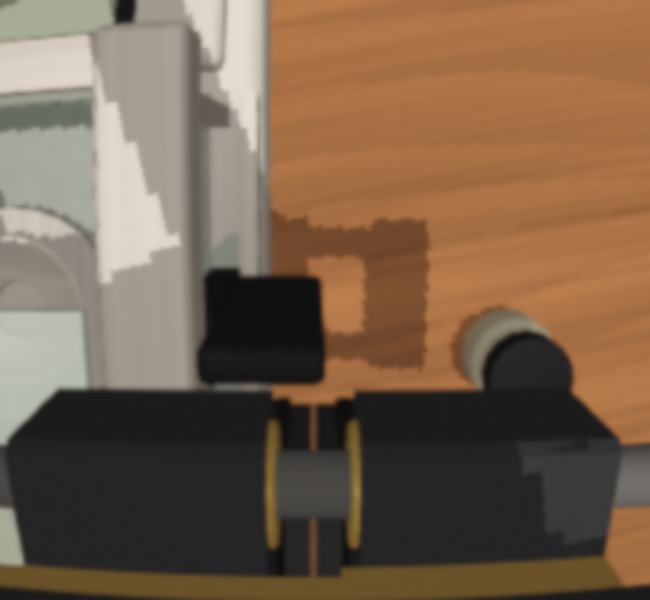

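The wrist view shows the finger pair (columns 272-360, row 400) just behind the left grip (columns 200-325, rows 275-380), clear of the rail edge at column 195. I push now.

Request:
{"name": "servo_tool", "arguments": {"motion": [[[0.4, 0, 0, 0, 0, 0, 255], [0.4, 0, 0, 0, 0, 0, 255], [0.3, 0, 0, 0, 0, 0, 255], [0.2, 0, 0, 0, 0, 0, 255], [0.2, 0, 0, 0, 0, 0, 255], [0.2, 0, 0, 0, 0, 0, 255], [0.3, 0, 0, 0, 0, 0, 255], [0.4, 0, 0, 0, 0, 0, 255], [0.4, 0, 0, 0, 0, 0, 255], [0.4, 0, 0, 0, 0, 0, 255], [0.4, 0, 0, 0, 0, 0, 255], [0.4, 0, 0, 0, 0, 0, 255]]]}}

```text
time_s: 5.6
tcp_pos: [0.6216, 0.2239, 0.2603]
eef_rot: [0.301, 3.127, -0.0]
contact_force: [0.7, 0.2, 1.4]
opening: 0.004
```

Request:
{"name": "servo_tool", "arguments": {"motion": [[[0.3, 0, 0, 0, 0, 0, 255], [0.2, 0, 0, 0, 0, 0, 255], [0.1, 0, 0, 0, 0, 0, 255], [0.1, 0, 0, 0, 0, 0, 255], [0.1, 0, 0, 0, 0, 0, 255]]]}}

```text
time_s: 6.1
tcp_pos: [0.6141, 0.2254, 0.2602]
eef_rot: [0.301, 3.127, 0.0]
contact_force: [1.3, -0.4, 0.4]
opening: 0.008
```

Request:
{"name": "servo_tool", "arguments": {"motion": [[[0.1, 0, 0, 0, 0, 0, 255], [0.1, 0, 0, 0, 0, 0, 255]]]}}

```text
time_s: 6.3
tcp_pos: [0.6121, 0.2257, 0.2602]
eef_rot: [-0.301, -3.127, -0.0]
contact_force: [0.7, -0.2, 1.2]
opening: 0.008
```

Request:
{"name": "servo_tool", "arguments": {"motion": [[[0.1, 0, 0, 0, 0, 0, 255], [0.1, 0, 0, 0, 0, 0, 255]]]}}

```text
time_s: 6.5
tcp_pos: [0.611, 0.226, 0.2603]
eef_rot: [0.301, 3.125, 0.0]
contact_force: [7.7, -0.1, -3.3]
opening: 0.003
```

Request:
{"name": "servo_tool", "arguments": {"motion": [[[0.05, 0, 0, 0, 0, 0, 255], [0, 0, 0, 0, 0, 0, 255], [0, 0, 0, 0, 0, 0, 255]]]}}

```text
time_s: 6.8
tcp_pos: [0.611, 0.2259, 0.2603]
eef_rot: [0.301, 3.124, 0.001]
contact_force: [7.7, 0.3, -4.0]
opening: 0.005
```

Run:
```python
from h import *
rel(85,0,270)
```

```text
t 6.8 bal xy tip mm [  7.5 117.2 190.3] F [ 7.7  0.3 -4. ] open 0.0
tool axes now
 [[-0.982  0.191  0.004]
 [ 0.191  0.982  0.   ]
 [-0.003  0.001 -1.   ]] 
turn(tool) [ 0.0007  0.0034 -0.0006] shift in goal axes cm [ -7.75 -11.72  -7.97] in current axes [ -7.79 -11.71  -7.95]
```

Request:
{"name": "servo_tool", "arguments": {"motion": [[[-0.5, 0, 0, 0, 0, 0, 255], [-1, 0, 0, 0, 0, 0, 255], [0, 0, -2, 0, 0, 0, 255], [0, 0, -3, 0, 0, 0, 255], [0, 0, -3, 0, 0, 0, 255], [-1, -1.5, 0, 0, 0, 0, 255], [-2, -2.5, 0, 0, 0, 0, 255], [-2, -2.5, 0, 0, 0, 0, 255], [-1, -2.5, 0, 0, 0, 0, 255], [0, -1.7, 0, 0, 0, 0, 255], [0, -1, 0, 0, 0, 0, 255], [0, 0, 0, 0, 0, 0, 255]]]}}

```text
time_s: 8.0
tcp_pos: [0.6606, 0.096, 0.34]
eef_rot: [-0.303, -3.126, 0.0]
contact_force: [-0.4, 0.0, 0.0]
opening: 0.003
```

Run:
```python
from h import *
from rig import camera
import cv2
rel(70,0,229)
c=camera("wrist")["image"];cv2.imwrite("pics/w3.png",c)
```

```text
t 8.0 bal xy tip mm [ 80.9  -1.  270. ] F [-0.4  0.   0. ] open 0.0
tool axes now
 [[-0.981  0.192 -0.001]
 [ 0.192  0.981 -0.   ]
 [ 0.001 -0.    -1.   ]] 
turn(tool) [-0.0002 -0.0008 -0.0018] shift in goal axes cm [1.09 0.1  4.1 ] in current axes [1.09 0.1  4.1 ]
```

View pics/w3.png

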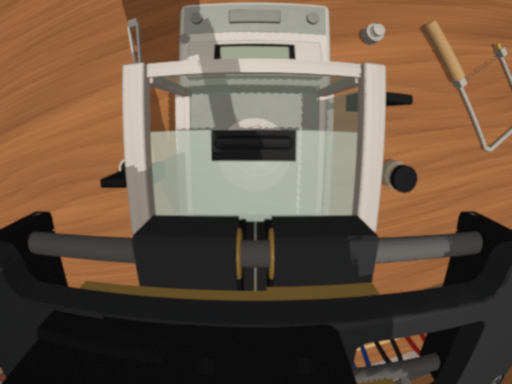

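The wrist view shows the left door's grip at its front stop (400,98). The top grip is at columns 212-296, rows 130-160, the right grip is near (113,180), and the fingers sit centred behind the top grip.

Run:
```python
from h import *
from rig import status
np.set_printoptions(precision=3,suppress=True)
s=status.state();Rt=R.from_rotvec(s["eef_rot"])
B=np.array([(-32,98,224),(-32,-98,224),(-125,75,58),(-125,-75,58),(-125,0,58)])
P=np.array([(386,66),(123,66),(313,17),(196,18),(254,16)],float)
f=lambda t:(wproj(Rt.inv().apply(b2w(B,t)-s["tcp_pos"]))-P)
r=least_squares(lambda t:f(t).ravel(),np.load("t.npy"),loss="soft_l1");t=r.x;print(np.load("t.npy"),t);print(f(t))
g=lambda p,px:print(least_squares(lambda d:wproj(Rt.inv().apply(b2w((d[0],d[1],p),t)-s["tcp_pos"]))[0]-px,[40,10]).x)
g(243,(254,160)); g(221,(254,160)); g(224,(113,187)); g(224,(412,104)); g(224,(412,95))
np.save("t2.npy",t)
```

```text
[ 0.581  0.112 -0.191] [ 0.581  0.112 -0.191]
[[ 0.327 -0.262]
 [-0.59   0.266]
 [-0.004  0.61 ]
 [-0.063 -0.164]
 [ 0.451 -0.428]]
[38.643 -0.23 ]
[41.588 -0.305]
[  60.238 -110.672]
[ -4.762 120.543]
[-11.788 120.441]
```

Request:
{"name": "servo_tool", "arguments": {"motion": [[[0.6, 0.05, 0, 0, 0, 0, 255], [0.5, 0.05, 0, 0, 0, 0, 255], [0, 0, 1, 0, 0, 0, 255], [0, 0, 1.5, 0, 0, 0, 255], [0, 0, 1, 0, 0, 0, 255], [0, 0, 0.6, 0, 0, 0, 255], [0, 0, 0, 0, 0, 0, 255], [0.4, 0, 0, 0, 0, 0, 255], [0.4, 0, 0, 0, 0, 0, 255], [0.4, 0, 0, 0, 0, 0, 255], [0.2, 0, 0, 0, 0, 0, 255], [0.2, 0, 0, 0, 0, 0, 255]]]}}

```text
time_s: 9.25
tcp_pos: [0.6346, 0.1033, 0.2997]
eef_rot: [0.301, 3.126, 0.0]
contact_force: [0.2, 0.1, 0.3]
opening: 0.006
```

Request:
{"name": "servo_tool", "arguments": {"motion": [[[0.2, 0, 0, 0, 0, 0, 255], [0.2, 0, 0, 0, 0, 0, 255], [0.3, 0, 0, 0, 0, 0, 255], [0.4, 0, 0, 0, 0, 0, 255], [0.4, 0, 0, 0, 0, 0, 255], [0.4, 0, 0, 0, 0, 0, 255], [0.4, 0, 0, 0, 0, 0, 255], [0.4, 0, 0, 0, 0, 0, 255], [0.4, 0, 0, 0, 0, 0, 255], [0.3, 0, 0, 0, 0, 0, 255], [0.2, 0, 0, 0, 0, 0, 255], [0.1, 0, 0, 0, 0, 0, 255]]]}}

```text
time_s: 10.45
tcp_pos: [0.5982, 0.1103, 0.2993]
eef_rot: [0.301, 3.127, 0.0]
contact_force: [0.8, -0.4, -0.5]
opening: 0.005
```

Run:
```python
from h import *
rel(7.5,0,229)
```

```text
t 10.45 bal xy tip mm [ 16.9   1.2 229.3] F [ 0.8 -0.4 -0.5] open 0.01
tool axes now
 [[-0.982  0.191  0.   ]
 [ 0.191  0.982  0.   ]
 [-0.     0.    -1.   ]] 
turn(tool) [ 0.      0.0001 -0.0002] shift in goal axes cm [ 0.94 -0.12  0.03] in current axes [ 0.94 -0.12  0.03]
```

Request:
{"name": "servo_tool", "arguments": {"motion": [[[0.2, 0, 0, 0, 0, 0, 255], [0.2, 0, 0, 0, 0, 0, 255], [0.1, 0, 0, 0, 0, 0, 255], [0.1, 0, 0, 0, 0, 0, 255], [0.1, 0, 0, 0, 0, 0, 255], [0.1, 0, 0, 0, 0, 0, 255]]]}}

```text
time_s: 11.05
tcp_pos: [0.5905, 0.1118, 0.2993]
eef_rot: [0.301, 3.127, 0.0]
contact_force: [1.7, 0.6, 0.2]
opening: 0.009
```

Request:
{"name": "servo_tool", "arguments": {"motion": [[[0.1, 0, 0, 0, 0, 0, 255], [0.1, 0, 0, 0, 0, 0, 255], [0, 0, 0, 0, 0, 0, 255]]]}}

```text
time_s: 11.35
tcp_pos: [0.5887, 0.1121, 0.2993]
eef_rot: [0.301, 3.126, 0.0]
contact_force: [2.6, -0.1, -0.3]
opening: 0.005
```

Request:
{"name": "servo_tool", "arguments": {"motion": [[[0.1, 0, 0, 0, 0, 0, 255], [0, 0, 0, 0, 0, 0, 255], [0, 0, 0, 0, 0, 0, 255]]]}}

```text
time_s: 11.65
tcp_pos: [0.5885, 0.1122, 0.2994]
eef_rot: [0.301, 3.124, 0.0]
contact_force: [5.3, 0.3, -2.5]
opening: 0.007
```

Request:
{"name": "servo_tool", "arguments": {"motion": [[[0.05, 0, 0, 0, 0, 0, 255], [0, 0, 0, 0, 0, 0, 255], [0, 0, 0, 0, 0, 0, 255]]]}}

```text
time_s: 11.95
tcp_pos: [0.5884, 0.1122, 0.2994]
eef_rot: [0.301, 3.123, 0.0]
contact_force: [8.8, -0.4, -3.4]
opening: 0.007
```

Run:
```python
from h import *
rel(85,-118,270)
```

```text
t 11.95 bal xy tip mm [  7.    1.2 229.4] F [ 8.8 -0.4 -3.4] open 0.01
tool axes now
 [[-0.982  0.191  0.004]
 [ 0.191  0.982 -0.   ]
 [-0.004  0.001 -1.   ]] 
turn(tool) [ 0.0005  0.0037 -0.0006] shift in goal axes cm [ -7.8  -11.92  -4.06] in current axes [ -7.83 -11.91  -4.03]
```

Top door is at its stop. Next is the right door, going over the shield and down outside it.

Request:
{"name": "servo_tool", "arguments": {"motion": [[[-0.5, 0, 0, 0, 0, 0, 255], [-0.7, 0, 0, 0, 0, 0, 255], [0, 0, -2, 0, 0, 0, 255], [0, 0, -2, 0, 0, 0, 255], [-1, -1.5, 0, 0, 0, 0, 255], [-2, -3, 0, 0, 0, 0, 255], [-2, -3, 0, 0, 0, 0, 255], [-1.5, -2.5, 0, 0, 0, 0, 255], [-0.5, -1.5, 0, 0, 0, 0, 255], [0, -0.4, 0, 0, 0, 0, 255], [0, 0, 0, 0, 0, 0, 255]]]}}

```text
time_s: 13.05
tcp_pos: [0.6445, -0.0203, 0.3386]
eef_rot: [-0.302, -3.126, -0.001]
contact_force: [0.7, 0.1, -0.6]
opening: 0.007
```

Run:
```python
from h import *
from rig import camera
import cv2
rel(86,-118,190)
c=camera("wrist")["image"];cv2.imwrite("pics/w4.png",c)
```

```text
t 13.05 bal xy tip mm [  87.2 -118.2  268.6] F [ 0.7  0.1 -0.6] open 0.01
tool axes now
 [[-0.981  0.192 -0.001]
 [ 0.192  0.981  0.001]
 [ 0.001  0.    -1.   ]] 
turn(tool) [ 0.0003 -0.0014 -0.0013] shift in goal axes cm [0.12 0.02 7.86] in current axes [0.11 0.02 7.86]
```

View pics/w4.png

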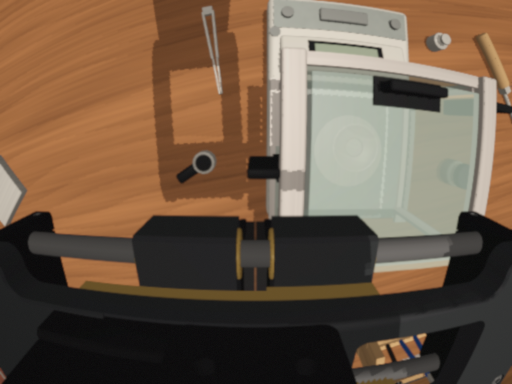

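The right grip is at columns 248-280, rows 155-179, ahead of the fingers. The top grip is at its front stop (410,93). I descend and push.

Request:
{"name": "servo_tool", "arguments": {"motion": [[[0, 0, 1, 0, 0, 0, 255], [0, 0, 2, 0, 0, 0, 255], [0, 0, 2, 0, 0, 0, 255], [0, 0, 1.5, 0, 0, 0, 255], [0, 0, 1, 0, 0, 0, 255], [0, 0, 0.4, 0, 0, 0, 255], [0, 0, 0, 0, 0, 0, 255], [0.3, 0, 0, 0, 0, 0, 255], [0.3, 0, 0, 0, 0, 0, 255], [0.2, 0, 0, 0, 0, 0, 255]]]}}

```text
time_s: 14.1
tcp_pos: [0.6371, -0.0185, 0.2611]
eef_rot: [0.301, 3.126, -0.0]
contact_force: [0.0, 0.6, -0.3]
opening: 0.006
```

Request:
{"name": "servo_tool", "arguments": {"motion": [[[0.2, 0, 0, 0, 0, 0, 255], [0.2, 0, 0, 0, 0, 0, 255], [0.2, 0, 0, 0, 0, 0, 255], [0.2, 0, 0, 0, 0, 0, 255], [0.3, 0, 0, 0, 0, 0, 255], [0.4, 0, 0, 0, 0, 0, 255], [0.4, 0, 0, 0, 0, 0, 255], [0.4, 0, 0, 0, 0, 0, 255], [0.4, 0, 0, 0, 0, 0, 255], [0.4, 0, 0, 0, 0, 0, 255], [0.4, 0, 0, 0, 0, 0, 255], [0.4, 0, 0, 0, 0, 0, 255]]]}}

```text
time_s: 15.3
tcp_pos: [0.5984, -0.011, 0.2602]
eef_rot: [0.301, 3.127, 0.0]
contact_force: [0.6, 0.0, 1.5]
opening: 0.009
```

Request:
{"name": "servo_tool", "arguments": {"motion": [[[0.4, 0, 0, 0, 0, 0, 255], [0.4, 0, 0, 0, 0, 0, 255], [0.4, 0, 0, 0, 0, 0, 255], [0.4, 0, 0, 0, 0, 0, 255], [0.4, 0, 0, 0, 0, 0, 255], [0.3, 0, 0, 0, 0, 0, 255], [0.2, 0, 0, 0, 0, 0, 255], [0.1, 0, 0, 0, 0, 0, 255]]]}}

```text
time_s: 16.1
tcp_pos: [0.573, -0.0061, 0.2602]
eef_rot: [-0.301, -3.127, 0.0]
contact_force: [1.0, 1.2, -0.4]
opening: 0.006
```

Run:
```python
from h import *
rel(7.5,-118,190)
```

```text
t 16.1 bal xy tip mm [  14.4 -117.8  190.2] F [ 1.   1.2 -0.4] open 0.01
tool axes now
 [[-0.982  0.191 -0.   ]
 [ 0.191  0.982 -0.   ]
 [ 0.    -0.    -1.   ]] 
turn(tool) [-0.     -0.0001 -0.0003] shift in goal axes cm [ 0.69 -0.02  0.02] in current axes [ 0.69 -0.02  0.02]
```

Request:
{"name": "servo_tool", "arguments": {"motion": [[[0.1, 0, 0, 0, 0, 0, 255], [0.1, 0, 0, 0, 0, 0, 255], [0.1, 0, 0, 0, 0, 0, 255], [0.1, 0, 0, 0, 0, 0, 255], [0.1, 0, 0, 0, 0, 0, 255], [0.1, 0, 0, 0, 0, 0, 255]]]}}

```text
time_s: 16.7
tcp_pos: [0.5673, -0.0049, 0.2602]
eef_rot: [-0.301, -3.127, 0.0]
contact_force: [0.3, 0.5, -1.0]
opening: 0.005
```

Request:
{"name": "servo_tool", "arguments": {"motion": [[[0.1, 0, 0, 0, 0, 0, 255], [0.05, 0, 0, 0, 0, 0, 255], [0, 0, 0, 0, 0, 0, 255]]]}}

```text
time_s: 17.0
tcp_pos: [0.5657, -0.0047, 0.2602]
eef_rot: [-0.301, -3.127, 0.0]
contact_force: [-0.1, -0.3, 0.6]
opening: 0.008
```

Request:
{"name": "servo_tool", "arguments": {"motion": [[[0.1, 0, 0, 0, 0, 0, 255], [0.1, 0, 0, 0, 0, 0, 255], [0, 0, 0, 0, 0, 0, 255]]]}}

```text
time_s: 17.3
tcp_pos: [0.5653, -0.0046, 0.2604]
eef_rot: [0.301, 3.123, -0.0]
contact_force: [8.8, -0.5, -3.9]
opening: 0.005
```

Request:
{"name": "servo_tool", "arguments": {"motion": [[[0.05, 0, 0, 0, 0, 0, 255], [0.05, 0, 0, 0, 0, 0, 255], [0, 0, 0, 0, 0, 0, 255]]]}}

```text
time_s: 17.6
tcp_pos: [0.5651, -0.0046, 0.2604]
eef_rot: [0.301, 3.121, -0.001]
contact_force: [12.7, -1.3, -7.6]
opening: 0.003
```

Run:
```python
from h import *
rel(-125,0,80)
```

```text
t 17.6 bal xy tip mm [   6.3 -117.9  190.4] F [12.7 -1.3 -7.6] open 0.0
tool axes now
 [[-0.982  0.191  0.006]
 [ 0.191  0.982 -0.001]
 [-0.006  0.    -1.   ]] 
turn(tool) [ 0.0003  0.0065 -0.0008] shift in goal axes cm [13.13 11.79 11.04] in current axes [13.21 11.77 10.96]
```

Request:
{"name": "servo_tool", "arguments": {"motion": [[[-0.5, 0, 0, 0, 0, 0, 255], [-1, 0, 0, 0, 0, 0, 255], [0, 0, -2, 0, 0, 0, 255], [0, 0, -3, 0, 0, 0, 255], [0, 0, -3, 0, 0, 0, 255], [1.4, 1.2, 0, 0, 0, 0, 255], [3, 2.5, 0, 0, 0, 0, 255], [3, 2.5, 0, 0, 0, 0, 255], [3, 2.5, 0, 0, 0, 0, 255], [3, 2.1, 0, 0, 0, 0, 255], [1, 1, 0, 0, 0, 0, 255], [0, 0, 0, 0, 0, 0, 255]]]}}

```text
time_s: 18.8
tcp_pos: [0.458, 0.1377, 0.3402]
eef_rot: [-0.297, -3.128, -0.0]
contact_force: [-0.2, -0.7, 0.6]
opening: 0.007
```

Run:
```python
from h import *
from rig import camera
import cv2
rel(-125,0,70)
a=camera("wrist")["image"];cv2.imwrite("pics/w5.png",a)
b=camera("top")["image"][110:240,150:280];cv2.imwrite("pics/t5.png",cv2.resize(b,(600,600),interpolation=cv2.INTER_CUBIC))
```

```text
t 18.8 bal xy tip mm [-125.9    1.4  270.2] F [-0.2 -0.7  0.6] open 0.01
tool axes now
 [[-0.982  0.188 -0.   ]
 [ 0.188  0.982  0.   ]
 [ 0.     0.    -1.   ]] 
turn(tool) [ 0.0001 -0.      0.0025] shift in goal axes cm [-0.09 -0.14 20.02] in current axes [-0.1  -0.14 20.02]
```

View pics/t5.png

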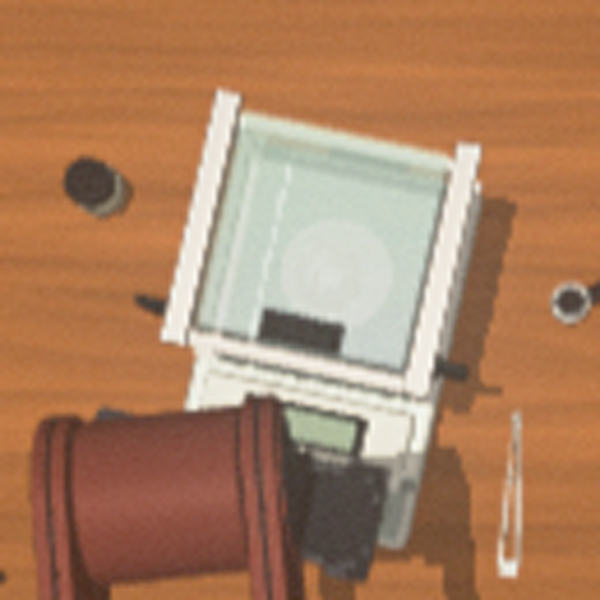

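All three doors show shut: the top grip is at (300,330), the left at (150,303) and the right at (452,370), with the rails flush. Jar, loupe and tweezers have not moved. Now I descend over the tare bar.

Request:
{"name": "servo_tool", "arguments": {"motion": [[[-0.1, -0.14, 1, 0, 0, 0, 255], [0, 0, 2, 0, 0, 0, 255], [0, 0, 3, 0, 0, 0, 255], [0, 0, 3, 0, 0, 0, 255], [0, 0, 3, 0, 0, 0, 255], [0, 0, 3, 0, 0, 0, 255], [0, 0, 2.5, 0, 0, 0, 255], [0, 0, 1.5, 0, 0, 0, 255], [0, 0, 0.8, 0, 0, 0, 255], [0, 0, 0, 0, 0, 0, 255], [0, 0, 0, 0, 0, 0, 255]]]}}

```text
time_s: 20.0
tcp_pos: [0.4601, 0.1344, 0.1426]
eef_rot: [0.302, 3.127, 0.0]
contact_force: [-0.0, -0.3, -0.4]
opening: 0.009
```

Run:
```python
from h import *
from rig import camera,status
import cv2
rel(-125,0,58)
a=camera("wrist")["image"];cv2.imwrite("pics/w6.png",a)
s=status.state();Rt=R.from_rotvec(s["eef_rot"]);t=np.load("t.npy")
print(wproj(Rt.inv().apply(b2w([(-134,33,58),(-134,-33,58),(-125,75,58),(-125,-75,58)],t)-s["tcp_pos"])).round().tolist())
```

```text
t 20.0 bal xy tip mm [-123.2   -1.4   72.6] F [-0.  -0.3 -0.4] open 0.01
tool axes now
 [[-0.982  0.191  0.   ]
 [ 0.191  0.982 -0.   ]
 [-0.     0.    -1.   ]] 
turn(tool) [ 0.0001  0.0004 -0.0011] shift in goal axes cm [0.18 0.14 1.46] in current axes [0.18 0.14 1.46]
[[309.0, 211.0], [205.0, 211.0], [369.0, 223.0], [145.0, 224.0]]
```

View pics/w6.png

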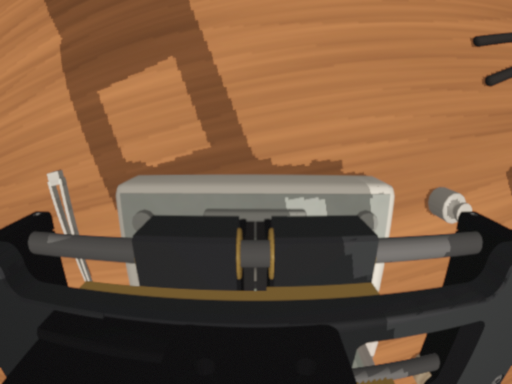

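The bar's front edge shows at row 210, columns 205-308, as predicted, with the fingers centred at column 255. I press it.

Request:
{"name": "servo_tool", "arguments": {"motion": [[[0.2, 0.1, 0.5, 0, 0, 0, 255], [0, 0, 0.4, 0, 0, 0, 255], [0, 0, 0.2, 0, 0, 0, 255], [0, 0, 0.2, 0, 0, 0, 255], [0, 0, 0.1, 0, 0, 0, 255], [0, 0, 0.1, 0, 0, 0, 255], [0, 0, 0.1, 0, 0, 0, 255]]]}}

```text
time_s: 20.75
tcp_pos: [0.4576, 0.1361, 0.1263]
eef_rot: [-0.301, -3.127, 0.0]
contact_force: [-1.9, 0.4, 2.7]
opening: 0.006
```

Request:
{"name": "servo_tool", "arguments": {"motion": [[[0, 0, 0.1, 0, 0, 0, 255], [0, 0, 0, 0, 0, 0, 255]]]}}

```text
time_s: 20.95
tcp_pos: [0.4577, 0.1362, 0.1252]
eef_rot: [-0.301, -3.127, -0.0]
contact_force: [-1.8, -0.4, 2.8]
opening: 0.004
```

Request:
{"name": "servo_tool", "arguments": {"motion": [[[0, 0, 0.1, 0, 0, 0, 255], [0, 0, 0, 0, 0, 0, 255]]]}}

```text
time_s: 21.15
tcp_pos: [0.4578, 0.1362, 0.1243]
eef_rot: [0.301, 3.127, 0.0]
contact_force: [-2.4, -0.8, 2.7]
opening: 0.007
```

Request:
{"name": "servo_tool", "arguments": {"motion": [[[0, 0, 0.1, 0, 0, 0, 255], [0, 0, 0, 0, 0, 0, 255], [0, 0, 0, 0, 0, 0, 255]]]}}

```text
time_s: 21.45
tcp_pos: [0.4578, 0.1362, 0.124]
eef_rot: [-0.301, -3.127, 0.0]
contact_force: [-5.2, -1.5, 9.6]
opening: 0.008
```

Request:
{"name": "servo_tool", "arguments": {"motion": [[[0, 0, 0.05, 0, 0, 0, 255], [0, 0, 0, 0, 0, 0, 255], [0, 0, 0, 0, 0, 0, 255]]]}}

```text
time_s: 21.75
tcp_pos: [0.4579, 0.1362, 0.1239]
eef_rot: [-0.301, -3.127, 0.0]
contact_force: [-6.2, -0.7, 13.6]
opening: 0.005
```

Bottomed: the tip is at 54 mm and the force is well over 3.7 N. I release and retreat.

Request:
{"name": "servo_tool", "arguments": {"motion": [[[0, 0, -0.3, 0, 0, 0, 255], [0, 0, -0.5, 0, 0, 0, 255], [0, 0, -1, 0, 0, 0, 255], [0, 0, -2, 0, 0, 0, 255], [0, 0, -3, 0, 0, 0, 255], [0, 0, -4, 0, 0, 0, 255], [0, 0, -4, 0, 0, 0, 255], [0, 0, -4, 0, 0, 0, 255], [1, 0, -2, 0, 0, 0, 255], [2, 0, 0, 0, 0, 0, 255], [1, 0, 0, 0, 0, 0, 255], [0, 0, 0, 0, 0, 0, 255]]]}}

```text
time_s: 22.95
tcp_pos: [0.4175, 0.1439, 0.3307]
eef_rot: [0.3, 3.127, -0.0]
contact_force: [-0.1, 0.6, -0.8]
opening: 0.007
```

Run:
```python
from h import *
from rig import camera
import cv2
rel(-125,0,58)
a=camera("wrist")["image"];cv2.imwrite("pics/w7.png",a[:260])
b=camera("scene")["image"][170:310,180:350];b=cv2.resize(b,(512,422));cv2.imwrite("pics/f.png",np.vstack([cv2.resize(a[:220],(419,180)),cv2.resize(b,(419,345))]))
```

```text
t 22.95 bal xy tip mm [-1.668e+02 -1.000e-01  2.607e+02] F [-0.1  0.6 -0.8] open 0.01
tool axes now
 [[-0.982  0.19   0.   ]
 [ 0.19   0.982 -0.   ]
 [-0.    -0.    -1.   ]] 
turn(tool) [-0.      0.0001  0.0004] shift in goal axes cm [-4.180e+00  1.000e-02  2.027e+01] in current axes [-4.180e+00  1.000e-02  2.027e+01]
```

View pics/f.png

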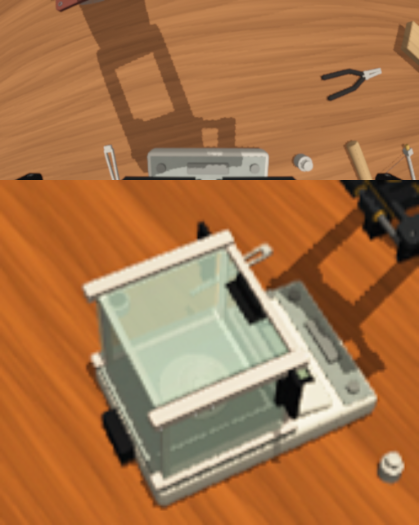

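The final picture shows all three grips at the front stops, the glass closed, the tare bar up, and the bystanders in place.

```bash
python3 -c "
from rig import order
print(order.hand_in())"
```

```text
the job is handed in; nothing more can be done
None
```

All three draft-shield doors are shut and the tare bar was pressed afterwards and let go. I handed the job in at about 23 s of the 64 s allowed.

- **Doors:** I pushed the left, top and right doors shut in that order, from behind with closed fingertips. The last few millimetres went at about 10 mm/s. Each push ended firmly on its stop, with 8 to 13 N along the slide. The fingertips stopped within 2 mm of where the shut grips should put them.
- **Tare bar:** I pressed it to its stop, about 4 mm down, and then released it. The vertical force peaked at 13.6 N, well over the 3.7 N needed to bottom it.
- **Last checks:** The overhead picture taken before the press, and the final scene and wrist pictures, show all doors shut. The final pictures also show the tare bar up. The arm was clear, with force readings near zero. The two round keys were not touched, and the bystanders in view had not moved. I did not check the dish on the pan on its own.
- **Disagreement:** The overhead camera put the balance about 7 mm further right than two close wrist views did. I used the wrist views, and every contact agreed with them.

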